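Survey the nested sample cups with the gamma probe

ROBOT

A 7-joint arm with a two-finger parallel gripper is mounted at the origin on a cart in front of the work surface, level with it; the furniture and walls round the work are solid. World frame = base frame: x ahead of the robot, y to its left, z up, the work surface at z = 0. Lengths are in m, angles in rad, forces in N, time in s.
With the tool pointing down it reaches from about 0.425 to 0.925 m from the base axis. Payload 6.8 kg.
Tool frame: the origin (TCP) lies at the very end of the fingers, on their centre line; the grasp point (between the pads) lies 19 mm behind it; z points along the fingers, y is the line along which they close (so a half turn about z gives the same grasp; the last joint's range is limited). The gripper opens to 85 mm and grips with 20 to 120 N. Pads are 22 mm wide; open, the fingers measure 114 mm over their backs; the gripper's body (76 mm by 85 mm) begins 54 mm behind the grasp point. The pads swing forward as they close: fully open they stand 13 mm farther back than shut.
Start: joints at [-1.338, 0.477, 0.022, 1.555, -0.011, 1.109, -0.083], TCP at [0.226, 0.636, 0.231] pointing down, gripper open.
Joint ranges: [-2.96, 2.96], [-0.34, 2.1], [-1.41, 1.46], [0.24, 2.44], [-1.37, 4.51], [0.17, 1.92], [-2.96, 2.96]. Speed limits (rad/s): [2.39, 2.39, 3.14, 3.14, 3.14, 3.14, 3.14].

INTERFACE

Orientations are given as a unit quaternion [w, x, y, z].
In Python, from station import telemetry, viewer, job, search_frame, cut_out gives the robot as it stands. The module is installed in compiled form; this text tells all that it offers.
- The arm moves only by the shell command python3 -m crank 'ROWS' [FORCE]. ROWS is JSON, a list of rows, each an object with "delta_rot": the turn, a rotation vector about the tool's x, y, z in degrees, a list of three; "xyz": the shift along the tool's x, y, z in m, a list of three; "fingers": the gripper command: -1 is fully open, 1 is shut, values between are in proportion. In form: [{"delta_rot": [ax, ay, az], "xyz": [dx, dy, dz], "fingers": fingers}, ...]. A call has 1 to 10 rows; each row is the pose to reach, as a shift and turn from the pose commanded when the call began, along the tool's axes at that moment; what a row does not reach only later rows make up. A row lasts 1/10 s, in which the tool goes at most 50 mm and 8.59 degrees, less where a joint would pass 70% of its speed; a pose out of reach is approached as far as the arm can. A call with a gripper value outside its range is refused whole. The fingers move at their own pace and stop on an object; FORCE is the grip in N (left out, the last holds). Time passes only in rows, so rows that repeat a pose let the fingers close. It gives the time, the measured TCP pose, the force, the opening and the grip force at its end, in the units of the state.
- telemetry.get_obs(): the state, without advancing time (a new reading comes with each control period).
- viewer.read_camera(name): name is "side" or "top" or "wrist"; returns a dict with "img" (480x640x3 uint8, red, green, blue), "fx", "fy", "cx", "cy" (pixels), "origin" and "rotation" of the camera in the world. Camera axes: x right, y up, looking along -z (the intrinsics and any distortion apply to the point x, -y, -z); pixel columns grow to the right and rows downward; lengths in m; the calibration is good to about 2 mm. A picture is of the moment at which its call begins. There is no depth.
- job.hand_in(): hands the job in; it is judged then, once.
Trained networks look in the newest picture that a camera, given by its name, has taken for a name from the list of things; names that differ only in an ending like _2 or _b are one class to them, and where a whole thing is asked for, a point or a joint stands for the part that bears it (a point fixed in the world has none). Each returns a list of dicts, best first, with "score" (0 to 1); they miss things now and then, are a little off and sometimes report something else, mostly with a low value. They report only what shows in the picture. A call takes as long as a camera call.
- search_frame(camera, thing): "pixel" ([column, row] in pixels, amid what is visible of it).
- cut_out(camera, thing): "pixels" (480x640 bool, what is visible of it) and "pixel" ([column, row] in pixels, amid what is visible of it).
The state is a dict: "t": time; "q": joint angles; "joint_vel": joint speeds; "joint_torque": joint torques, N m; "eef_pos": TCP position; "tool_rot": TCP orientation; "contact_force": force on the tool from outside, world axes, zero at the start; "torque": the same for the moment, N m; "gripper_width": opening from 0.0 (shut) to 1.0 (fully open); "grasp_force": force on a finger pad.
Only numpy, scipy, OpenCV 4.12 (cv2) and the standard library are available. Lean on these libraries where they do the work, as an engineer would, in place of code of your own. Each camera call takes 0.05 s, during which the arm holds its last target. There are 200 camera calls.

TASK

The used sample cups go to waste as one stack, after a reading: nest both white cups, one in the other, in the blue cup where it stands in the metal tray. Then take the gamma probe out of its dock, carry it over the bottles without knocking them, and finish while still holding it upright and still, centred about 1 cm above the mouth of the stack; the probe must never touch the cups.

Things in the scene. Friction and masses are not known exactly. Their poses are not given: they have to be found in the camera images.
- tray: metal spill tray fixed to the bench, 230 mm (its x) by 320 mm (its y), floor 3 mm thick, walls 18 mm high; origin at the centre of its underside on the bench; the three cups stand in it in a row along its y, in any order
- cup_blue: stackable blue plastic sample cup, hollow and open at the top: 72 mm high, foot 35 mm across, flaring to a straight-sided rim band 58 mm across on its top 12 mm; wall 2.5 mm, inside floor 22 mm above the foot, 45 g. Fully nested, each cup stands 22 mm higher than the one it is in. Origin at the centre of the foot, z up its axis. It stands in the tray and is the bottom of the stack.
- cup_white_a: stackable white plastic sample cup, hollow and open at the top: 72 mm high, foot 35 mm across, flaring to a straight-sided rim band 58 mm across on its top 12 mm; wall 2.5 mm, inside floor 22 mm above the foot, 45 g. Fully nested, each cup stands 22 mm higher than the one it is in. Origin at the centre of the foot, z up its axis. Starts upright in the tray; either white cup may go in first.
- cup_white_b: stackable white plastic sample cup, hollow and open at the top: 72 mm high, foot 35 mm across, flaring to a straight-sided rim band 58 mm across on its top 12 mm; wall 2.5 mm, inside floor 22 mm above the foot, 45 g. Fully nested, each cup stands 22 mm higher than the one it is in. Origin at the centre of the foot, z up its axis. Starts upright in the tray; the same as the other white cup.
- probe: cordless gamma survey probe, a round stick standing upright: at the bottom a metal detector head 52 mm across and 40 mm high with a yellow band, then a 14 mm cone, then a black round handle 34 mm across from 54 mm to 144 mm above the window; 260 g. Origin at the centre of the flat window underneath, z up the handle. It starts standing in the dock's socket and lifts straight out
- probe_window (a point): centre of the flat detector window, the underside of the probe
- dock: grey charging dock fixed to the bench, 100 x 100 x 28 mm, with a round upright socket 55 mm across in which the probe head stands 13 mm deep, so the window sits 15 mm above the bench; origin at the centre of its underside
- bottle_orange_cap: reagent bottle with orange cap, 60 mm across, 123 mm high, loose, standing in the row between dock and tray; origin at the centre of its base; leave it alone
- pot_red_cap: white pot with red cap, 62 mm across, 97 mm high, loose, standing in the row between dock and tray; origin at the centre of its base; leave it alone
- bottle_small_cap: small bottle with orange cap, 44 mm across, 88 mm high, loose, standing in the row between dock and tray; origin at the centre of its base; leave it alone

How it is judged:
By the outcome, as a careful person would: the job done as asked, in the order asked, and still so for the second after the job is handed in, while the arm keeps its last pose, push and grip.
It also fails if it takes over 54 s, if anything falls off the work surface, if the arm or the gripper's body presses on something with over 40 N, if the wrist force passes 120 N, or if a joint passes its speed limit or range.

## Working session

There is one attempt and no reset: what is moved stays moved. The work goes in short steps, Python scripts to look and compute and a shell command to move; the robot and the scene stay as the last step left them, time stands still between calls to the robot, and variables do not carry over. Pictures are saved under pics/ and viewed, at most 10 in all, crops included, and the job is handed in when it is done.

```bash
mkdir -p pics; cat > h.py <<'E'
import numpy as np, cv2
from station import telemetry, viewer, job, search_frame, cut_out
def ray(c,p):
    d=np.array([(p[0]-c["cx"])/c["fx"],-(p[1]-c["cy"])/c["fy"],-1.0])
    return np.array(c["origin"]),np.array(c["rotation"])@d
def at_z(c,p,z):
    o,d=ray(c,p); return o+d*(z-o[2])/d[2]
def proj(c,X):
    v=np.array(c["rotation"]).T@(np.array(X)-c["origin"]); return c["cx"]+c["fx"]*v[0]/-v[2], c["cy"]-c["fy"]*v[1]/-v[2]
def save(c,n): cv2.imwrite(f"pics/{n}.png",c["img"][:,:,::-1])
E
python3 - <<'E'
from h import *
print(telemetry.get_obs())
for n in ["top","side"]:
    c=viewer.read_camera(n); save(c,n+"0"); print(n,{k:np.round(v,3).tolist() for k,v in c.items() if k!="img"})
    for t in ["tray","cup_blue","cup_white_a","probe","dock","bottle_orange_cap","pot_red_cap","bottle_small_cap"]:
        for r in cut_out(n,t)[:3]:
            ys,xs=np.nonzero(r["pixels"]); print(t,round(r["score"],2),np.round(r["pixel"]),xs.min(),xs.max(),ys.min(),ys.max())
E
```

```text
{'t': 0.0, 'q': array([-1.33805965,  0.47781392,  0.02231769,  1.55646154, -0.01151034,
        1.10930631, -0.08311623]), 'joint_vel': array([-0.00093666,  0.00040335,  0.00058123, -0.00026963,  0.00125654,
        0.00057544, -0.00022136]), 'joint_torque': array([-2.31965705e-04, -5.96436489e+01,  1.60788082e+00, -2.81206888e+01,
        1.25232182e-02,  8.86150432e-03,  2.04654657e-05]), 'eef_pos': array([0.22543399, 0.63560369, 0.23031177]), 'tool_rot': array([-9.84449244e-05,  1.69584598e-01,  9.85515194e-01, -9.25502975e-04]), 'contact_force': array([-0.30166937, -0.15130424,  0.00638083]), 'torque': array([-0.07709943, -0.0292251 , -0.0395326 ]), 'grasp_force': 0.0, 'gripper_width': 1.0009006180189917}
top {'fx': 483.784, 'fy': 483.784, 'cx': 320.431, 'cy': 244.606, 'origin': [0.372, -0.032, 0.966], 'rotation': [0.707, 0.047, -0.049, -0.704]}
tray 0.86 [232. 240.] 136 311 176 305
tray 0.66 [481. 262.] 459 506 249 279
cup_blue 0.65 [275. 243.] 259 289 228 258
cup_white_a 0.98 [217. 241.] 203 233 228 258
cup_white_a 0.76 [163. 223.] 147 182 209 239
probe 0.59 [480. 260.] 459 506
[... 217 characters left out ...]
94.] 369 395 283 306
bottle_small_cap 0.56 [380. 293.] 369 395 283 306
side {'fx': 463.976, 'fy': 463.976, 'cx': 309.757, 'cy': 239.664, 'origin': [0.375, -0.878, 0.608], 'rotation': [0.875, 0.48, -0.03, -0.059]}
tray 0.73 [317. 228.] 263 364 186 257
cup_blue 0.66 [307. 225.] 297 321 211 244
cup_white_a 0.87 [303. 202.] 292 314 191 215
cup_white_a 0.66 [310. 185.] 301 321 173 200
probe 0.66 [319. 329.] 302 332 286 366
dock 0.9 [318. 371.] 281 355 328 394
bottle_orange_cap 0.71 [376. 267.] 358 391 236 298
bottle_orange_cap 0.71 [309. 224.] 297 321 212 244
pot_red_cap 0.68 [334. 277.] 314 345 254 308
pot_red_cap 0.56 [314. 331.] 302 332 286 366
bottle_small_cap 0.73 [272. 283.] 265 286 261 306
```

View pics/top0.png

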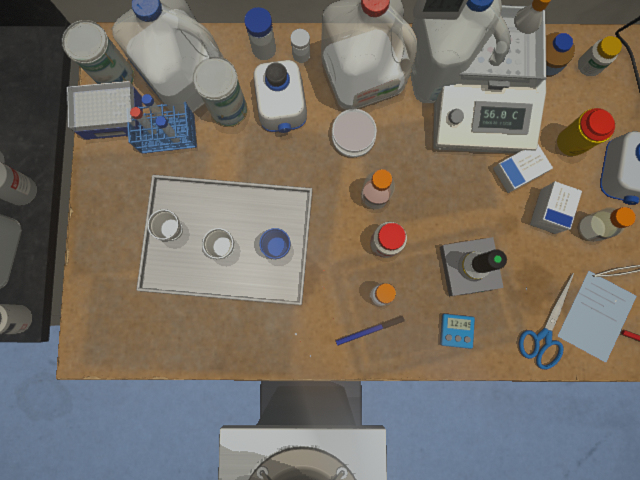

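View pics/side0.png

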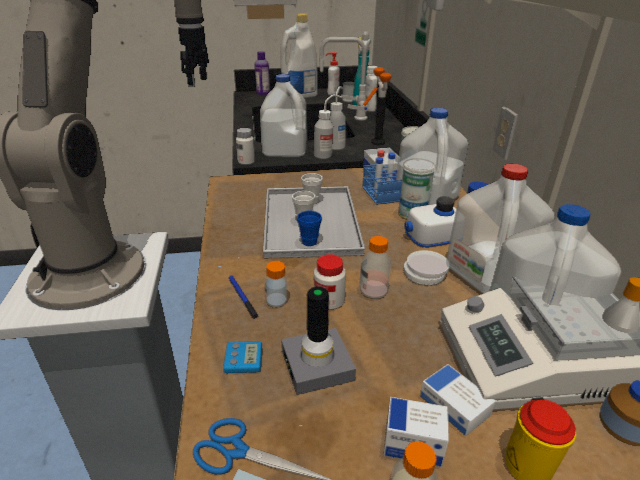

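```bash
sed -i 's/^import numpy.*/&\nfrom scipy.spatial.transform import Rotation as Ro\ndef Rm(q): return Ro.from_quat(np.roll(q,-1)).as_matrix()/; s/np.array(c\["rotation"\])/Rm(c["rotation"])/' h.py
python3 - <<'E'
from h import *
c={}
for n in ["top","side"]: c[n]=viewer.read_camera(n)
print(c["top"].keys())
def tri(p,q):
    o1,d1=ray(c["top"],p);o2,d2=ray(c["side"],q)
    A=np.stack([d1,-d2],1);s=np.linalg.lstsq(A,o2-o1,rcond=None)[0]
    a,b=o1+s[0]*d1,o2+s[1]*d2; return np.round((a+b)/2,3),round(np.linalg.norm(a-b),4)
for n,p,z in [("blue",(274,243),.075),("wA",(218,243),.075),("wB",(165,224),.075),("dock",(462,272),.028),("pot",(388,238),.097),("or",(378,189),.123),("small",(382,294.5),.088)]:
    print(n,np.round(at_z(c["top"],p,z),3))
for n,p,q in [("blue",(274,243),(309,219)),("wA",(218,243),(303,197)),("wB",(165,224),(311,179))]: print(n,tri(p,q))
E
```

```text
dict_keys(['img', 'fx', 'fy', 'cx', 'cy', 'origin', 'rotation'])
blue [0.496 0.053 0.075]
wA [0.496 0.157 0.075]
wB [0.531 0.257 0.075]
dock [ 0.448 -0.308  0.028]
pot [ 0.504 -0.156  0.097]
or [ 0.588 -0.135  0.123]
small [ 0.402 -0.145  0.088]
blue (array([0.496, 0.054, 0.066]), np.float64(0.0026))
wA (array([0.495, 0.158, 0.071]), np.float64(0.003))
wB (array([0.53 , 0.258, 0.072]), np.float64(0.0044))
```

The top view shows the tray with the white cups at (165,224) and (218,243) and the blue cup at (275,243). The bottle row is at columns 370–400, and the dock with the probe is at about (470,268). The side view agrees, and the triangulated rim heights come out near 0.075. I'm setting out toward white cup A.

```bash
python3 -m crank '[{"delta_rot":[0,0,-4],"xyz":[-0.04,-0.03,0],"fingers":-1},{"delta_rot":[0,0,-8],"xyz":[-0.07,-0.06,0],"fingers":-1},{"delta_rot":[0,0,-12],"xyz":[-0.10,-0.09,0],"fingers":-1},{"delta_rot":[0,0,-16],"xyz":[-0.14,-0.12,0],"fingers":-1},{"delta_rot":[0,0,-19.5],"xyz":[-0.18,-0.15,0],"fingers":-1},{"delta_rot":[0,0,-19.5],"xyz":[-0.21,-0.18,0],"fingers":-1},{"delta_rot":[0,0,-19.5],"xyz":[-0.24,-0.21,0.01],"fingers":-1},{"delta_rot":[0,0,-19.5],"xyz":[-0.27,-0.24,0.01],"fingers":-1},{"delta_rot":[0,0,-19.5],"xyz":[-0.27,-0.24,0.01],"fingers":-1},{"delta_rot":[0,0,-19.5],"xyz":[-0.27,-0.24,0.01],"fingers":-1}]'
```

```text
t: 2.0
eef_pos: [0.4005, 0.319, 0.2217]
tool_rot: [0.0, 0.002, 1.0, 0.0]
contact_force: [-0.6, 0.3, -0.2]
gripper_width: 0.997
grasp_force: 0.0
```

```bash
python3 -m crank '[{"delta_rot":[0,0,0],"xyz":[-0.02,-0.03,0.01],"fingers":-1},{"delta_rot":[0,0,0],"xyz":[-0.04,-0.07,0.02],"fingers":-1},{"delta_rot":[0,0,0],"xyz":[-0.065,-0.11,0.03],"fingers":-1},{"delta_rot":[0,0,0],"xyz":[-0.085,-0.145,0.03],"fingers":-1},{"delta_rot":[0,0,0],"xyz":[-0.0955,-0.162,0.03],"fingers":-1},{"delta_rot":[0,0,0],"xyz":[-0.0955,-0.162,0.03],"fingers":-1},{"delta_rot":[0,0,0],"xyz":[-0.0955,-0.162,0.03],"fingers":-1}]'
python3 - <<'E'
from h import *
c=viewer.read_camera("wrist"); save(c,"w1"); print(telemetry.get_obs()["eef_pos"],c["origin"],c["rotation"],c["fx"])
for t in ["cup_white_a","cup_blue"]:
    for r in cut_out("wrist",t)[:3]:
        m=r["pixels"].astype(np.uint8); cn=max(cv2.findContours(m,0,1)[0],key=cv2.contourArea)
        ys,xs=np.nonzero(m); print(t,round(r["score"],2),np.round(r["pixel"]),xs.min(),xs.max(),ys.min(),ys.max(),np.round(at_z(c,r["pixel"],.075),4))
E
```

```text
t: 2.7
eef_pos: [0.4951, 0.1594, 0.1913]
tool_rot: [-0.0, -0.0, 1.0, 0.0]
contact_force: [0.2, 1.4, -0.9]
gripper_width: 0.999
grasp_force: 0.0
[0.4947742  0.15990812 0.1912942 ] [0.41604216 0.1599446  0.33331339] [ 0.69814246 -0.10865843 -0.10917726  0.69919295] 358.9474388684194
cup_white_a 0.97 [441. 274.] 405 484 232 311 [0.5259 0.2561 0.075 ]
cup_white_a 0.78 [316. 232.] 279 353 195 271 [0.4918 0.159  0.075 ]
cup_blue 0.74 [180. 234.] 138 222 195 271 [0.4939 0.0565 0.075 ]
```

View pics/w1.png

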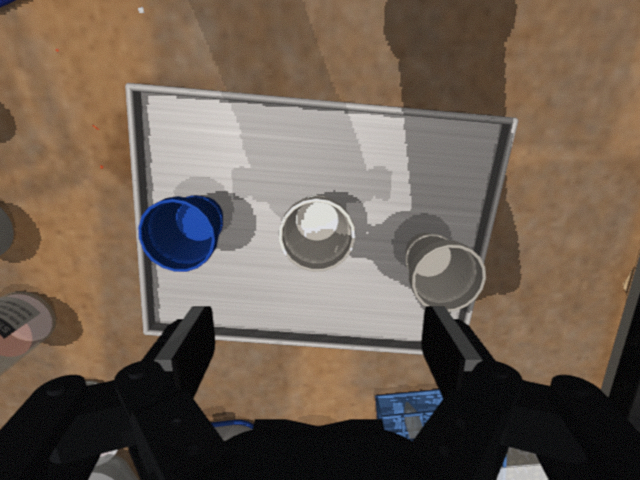

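The wrist view shows the blue rim centre at (181,233), white A at (317,234) and white B at (447,275). A is centred under the fingers, so I'm descending and gripping.

```bash
python3 -m crank '[{"delta_rot":[0,0,0],"xyz":[0,-0.001,0.04],"fingers":-1},{"delta_rot":[0,0,0],"xyz":[0,-0.001,0.08],"fingers":-1},{"delta_rot":[0,0,0],"xyz":[0,-0.001,0.11],"fingers":-1},{"delta_rot":[0,0,0],"xyz":[0,-0.001,0.13],"fingers":-1},{"delta_rot":[0,0,0],"xyz":[0,-0.001,0.14],"fingers":-1},{"delta_rot":[0,0,0],"xyz":[0,-0.001,0.14],"fingers":-1},{"delta_rot":[0,0,0],"xyz":[0,-0.001,0.14],"fingers":1},{"delta_rot":[0,0,0],"xyz":[0,-0.001,0.14],"fingers":1},{"delta_rot":[0,0,0],"xyz":[0,-0.001,0.14],"fingers":1},{"delta_rot":[0,0,0],"xyz":[0,-0.001,0.14],"fingers":1}]' 25
python3 -m crank '[{"delta_rot":[0,0,0],"xyz":[0,0,0],"fingers":1},{"delta_rot":[0,0,0],"xyz":[0,0,0],"fingers":1},{"delta_rot":[0,0,0],"xyz":[0,0,0],"fingers":1}]'
python3 -c "
from h import *
c=viewer.read_camera('side'); cv2.imwrite('pics/s1.png',cv2.resize(c['img'][100:300,200:450,::-1],None,fx=3,fy=3))"
```

```text
t: 3.85
eef_pos: [0.4965, 0.1573, 0.0528]
tool_rot: [0.001, 0.0, 1.0, 0.001]
contact_force: [-1.2, -0.1, 7.3]
gripper_width: 0.675
grasp_force: 26.2
t: 4.15
eef_pos: [0.4965, 0.1574, 0.0528]
tool_rot: [0.001, 0.0, 1.0, 0.001]
contact_force: [-1.1, 1.6, 7.0]
gripper_width: 0.674
grasp_force: 26.2
```

View pics/s1.png

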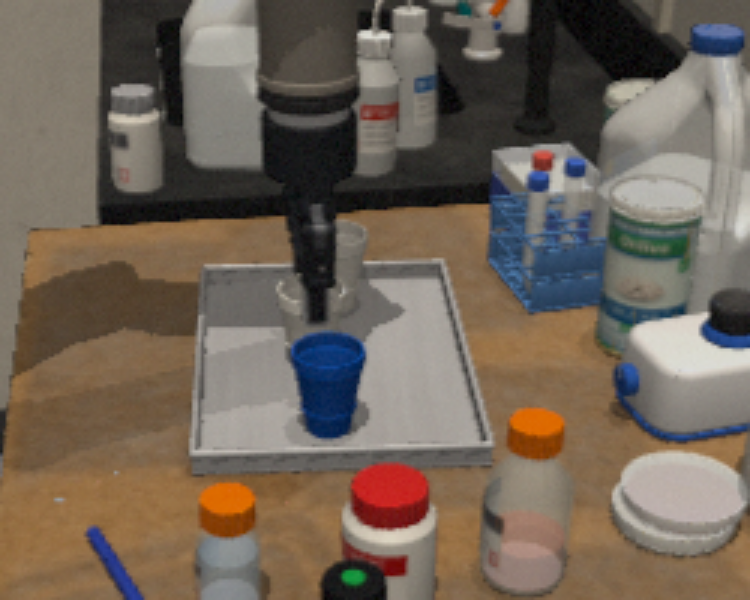

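```bash
python3 -m crank '[{"delta_rot":[0,0,0],"xyz":[0,0,-0.03],"fingers":1},{"delta_rot":[0,0,0],"xyz":[0,0,-0.06],"fingers":1},{"delta_rot":[0,0,0],"xyz":[0,0,-0.09],"fingers":1},{"delta_rot":[0,0,0],"xyz":[0,-0.03,-0.09],"fingers":1},{"delta_rot":[0,0,0],"xyz":[0,-0.06,-0.09],"fingers":1},{"delta_rot":[0,0,0],"xyz":[0,-0.09,-0.09],"fingers":1},{"delta_rot":[0,0,0],"xyz":[0,-0.103,-0.09],"fingers":1},{"delta_rot":[0,0,0],"xyz":[0,-0.103,-0.09],"fingers":1},{"delta_rot":[0,0,0],"xyz":[0,-0.103,-0.09],"fingers":1}]'
python3 - <<'E'
from h import *
c=viewer.read_camera("wrist"); save(c,"w2")
s=viewer.read_camera("side"); 
a=cv2.resize(s['img'][130:280,230:400],None,fx=3,fy=3);b=cv2.resize(c['img'][100:420,120:520],None,fx=.9,fy=.9)
o=np.zeros((450,800,3),np.uint8);o[:,:510]=a;b=b[:, 35:325];o[:b.shape[0],510:510+b.shape[1]]=b;cv2.imwrite("pics/m2.png",o[:,:,::-1])
E
```

```text
t: 5.1
eef_pos: [0.4954, 0.0549, 0.1415]
tool_rot: [0.0, -0.0, 1.0, 0.0]
contact_force: [0.4, 1.0, 0.0]
gripper_width: 0.678
grasp_force: 27.2
```

View pics/m2.png

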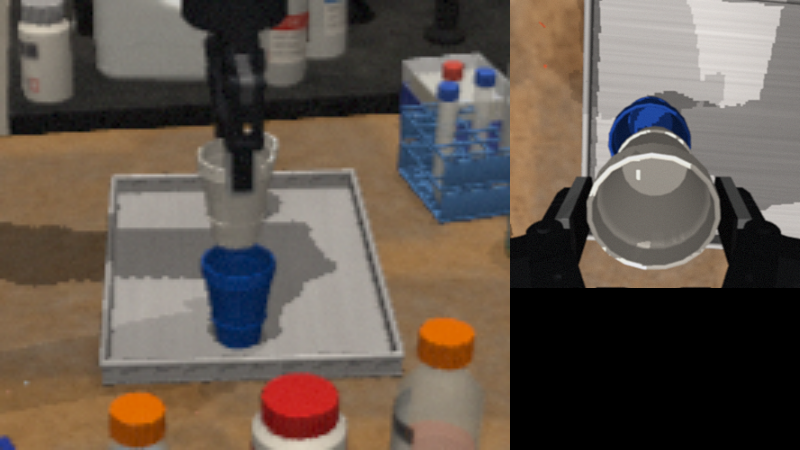

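The white cup hangs upright and centred over the blue one (both near column 238), with the fingertips about 20 mm below its rim. I'm lowering it.

```bash
python3 -m crank '[{"delta_rot":[0,0,0],"xyz":[0,0,0.02],"fingers":1},{"delta_rot":[0,0,0],"xyz":[0,0,0.04],"fingers":1},{"delta_rot":[0,0,0],"xyz":[0,0,0.055],"fingers":1},{"delta_rot":[0,0,0],"xyz":[0,0,0.064],"fingers":1},{"delta_rot":[0,0,0],"xyz":[0,0,0.064],"fingers":1},{"delta_rot":[0,0,0],"xyz":[0,0,0.064],"fingers":1}]'
```

```text
t: 5.8
eef_pos: [0.4954, 0.0544, 0.0775]
tool_rot: [-0.0, -0.0, 1.0, 0.0]
contact_force: [-0.7, -0.3, -1.5]
gripper_width: 0.674
grasp_force: 27.2
```

```bash
python3 -m crank '[{"delta_rot":[0,0,0],"xyz":[0,0,0.002],"fingers":1},{"delta_rot":[0,0,0],"xyz":[0,0,0.002],"fingers":1},{"delta_rot":[0,0,0],"xyz":[0,0,0.002],"fingers":-1},{"delta_rot":[0,0,0],"xyz":[0,0,0.002],"fingers":-1},{"delta_rot":[0,0,0],"xyz":[0,0,0.002],"fingers":-1},{"delta_rot":[0,0,0],"xyz":[0,0,0.002],"fingers":-1},{"delta_rot":[0,0,0],"xyz":[0,0,-0.03],"fingers":-1},{"delta_rot":[0,0,0],"xyz":[0,0,-0.07],"fingers":-1},{"delta_rot":[0,0,0],"xyz":[0,0,-0.115],"fingers":-1},{"delta_rot":[0,0,0],"xyz":[0,0,-0.115],"fingers":-1}]'
python3 -m crank '[{"delta_rot":[0,0,0],"xyz":[-0.007,0.04,0],"fingers":-1},{"delta_rot":[0,0,0],"xyz":[-0.014,0.08,0],"fingers":-1},{"delta_rot":[0,0,0],"xyz":[-0.021,0.12,0],"fingers":-1},{"delta_rot":[0,0,0],"xyz":[-0.028,0.16,0],"fingers":-1},{"delta_rot":[0,0,0],"xyz":[-0.035,0.19,0],"fingers":-1},{"delta_rot":[0,0,0],"xyz":[-0.035,0.204,0],"fingers":-1},{"delta_rot":[0,0,0],"xyz":[-0.035,0.204,0],"fingers":-1},{"delta_rot":[0,0,0],"xyz":[-0.035,0.204,0],"fingers":-1}]'
python3 - <<'E'
from h import *
c=viewer.read_camera("wrist"); save(c,"w3"); print(telemetry.get_obs()["eef_pos"])
for t in ["cup_white_a","cup_blue"]:
    for r in cut_out("wrist",t)[:3]:
        ys,xs=np.nonzero(r["pixels"]); print(t,round(r["score"],2),np.round(r["pixel"]),xs.min(),xs.max(),ys.min(),ys.max(),np.round(at_z(c,r["pixel"],.075),4),np.round(at_z(c,r["pixel"],.097),4))
E
```

```text
t: 6.8
eef_pos: [0.4989, 0.0542, 0.1978]
tool_rot: [0.005, 0.001, 1.0, 0.001]
contact_force: [1.2, -0.1, -0.2]
gripper_width: 1.0
grasp_force: 0.0
t: 7.6
eef_pos: [0.5301, 0.2558, 0.1918]
tool_rot: [-0.0, 0.001, 1.0, -0.001]
contact_force: [0.4, 0.1, 0.0]
gripper_width: 1.003
grasp_force: 0.0
[0.53028349 0.25529845 0.19199213]
cup_white_a 0.94 [323. 235.] 288 364 194 271 [0.5291 0.2606 0.075 ] [0.5224 0.2603 0.097 ]
cup_white_a 0.87 [ 36. 191.] 0 79 150 235 [0.4958 0.0519 0.075 ] [0.492  0.0693 0.097 ]
cup_blue 0.94 [ 88. 179.] 28 118 147 226 [0.4871 0.0912 0.075 ] [0.484  0.1053 0.097 ]
```

View pics/w3.png

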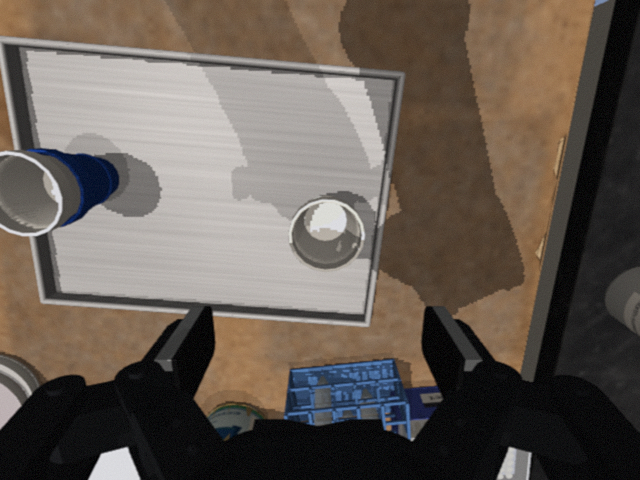

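The first white cup is seated upright in the blue one, at (28,193). White B's rim centre is at (327,234), about 6 mm off in +y, so I'm correcting and gripping.

```bash
python3 -m crank '[{"delta_rot":[0,0,0],"xyz":[0,0.006,0.03],"fingers":-1},{"delta_rot":[0,0,0],"xyz":[0,0.006,0.07],"fingers":-1},{"delta_rot":[0,0,0],"xyz":[0,0.006,0.105],"fingers":-1},{"delta_rot":[0,0,0],"xyz":[0,0.006,0.13],"fingers":-1},{"delta_rot":[0,0,0],"xyz":[0,0.006,0.141],"fingers":-1},{"delta_rot":[0,0,0],"xyz":[0,0.006,0.141],"fingers":-1},{"delta_rot":[0,0,0],"xyz":[0,0.006,0.141],"fingers":1},{"delta_rot":[0,0,0],"xyz":[0,0.006,0.141],"fingers":1},{"delta_rot":[0,0,0],"xyz":[0,0.006,0.141],"fingers":1},{"delta_rot":[0,0,0],"xyz":[0,0.006,0.141],"fingers":1}]' 25
python3 -m crank '[{"delta_rot":[0,0,0],"xyz":[0,0,0],"fingers":1},{"delta_rot":[0,0,0],"xyz":[0,0,0],"fingers":1},{"delta_rot":[0,0,0],"xyz":[0,0,0],"fingers":1}]'
```

```text
t: 8.75
eef_pos: [0.5317, 0.2641, 0.0532]
tool_rot: [0.001, 0.0, 1.0, 0.001]
contact_force: [-0.9, -0.7, 6.5]
gripper_width: 0.654
grasp_force: 26.2
t: 9.05
eef_pos: [0.5317, 0.2641, 0.0532]
tool_rot: [0.001, 0.0, 1.0, 0.001]
contact_force: [-1.1, -1.0, 7.1]
gripper_width: 0.656
grasp_force: 26.2
```

```bash
python3 -m crank '[{"delta_rot":[0,0,0],"xyz":[0,0,-0.03],"fingers":1},{"delta_rot":[0,0,0],"xyz":[0,0,-0.06],"fingers":1},{"delta_rot":[0,0,0],"xyz":[0,0,-0.10],"fingers":1},{"delta_rot":[0,0,0],"xyz":[0,0,-0.13],"fingers":1},{"delta_rot":[0,0,0],"xyz":[0.006,-0.03,-0.13],"fingers":1},{"delta_rot":[0,0,0],"xyz":[0.012,-0.07,-0.13],"fingers":1},{"delta_rot":[0,0,0],"xyz":[0.02,-0.11,-0.13],"fingers":1},{"delta_rot":[0,0,0],"xyz":[0.028,-0.15,-0.13],"fingers":1},{"delta_rot":[0,0,0],"xyz":[0.036,-0.19,-0.13],"fingers":1},{"delta_rot":[0,0,0],"xyz":[0.036,-0.2095,-0.13],"fingers":1}]'
python3 -m crank '[{"delta_rot":[0,0,0],"xyz":[0,0,0],"fingers":1},{"delta_rot":[0,0,0],"xyz":[0,0,0],"fingers":1},{"delta_rot":[0,0,0],"xyz":[0,0,0],"fingers":1}]'
python3 - <<'E'
from h import *
c=viewer.read_camera("wrist")
s=viewer.read_camera("side"); 
a=cv2.resize(s['img'][130:280,230:380],None,fx=3,fy=3);b=cv2.resize(c['img'][100:420,160:480],None,fx=1.09,fy=1.09)
o=np.zeros((450,800,3),np.uint8);o[:,:450]=a;o[:b.shape[0],450:450+b.shape[1]]=b;cv2.imwrite("pics/m3.png",o[:,:,::-1])
E
```

```text
t: 10.05
eef_pos: [0.4929, 0.0503, 0.1819]
tool_rot: [0.0, 0.002, 1.0, -0.0]
contact_force: [1.0, -0.5, 0.1]
gripper_width: 0.657
grasp_force: 27.4
t: 10.35
eef_pos: [0.4945, 0.0557, 0.1816]
tool_rot: [0.0, -0.001, 1.0, 0.0]
contact_force: [-0.8, 0.3, -0.9]
gripper_width: 0.655
grasp_force: 27.4
```

View pics/m3.png

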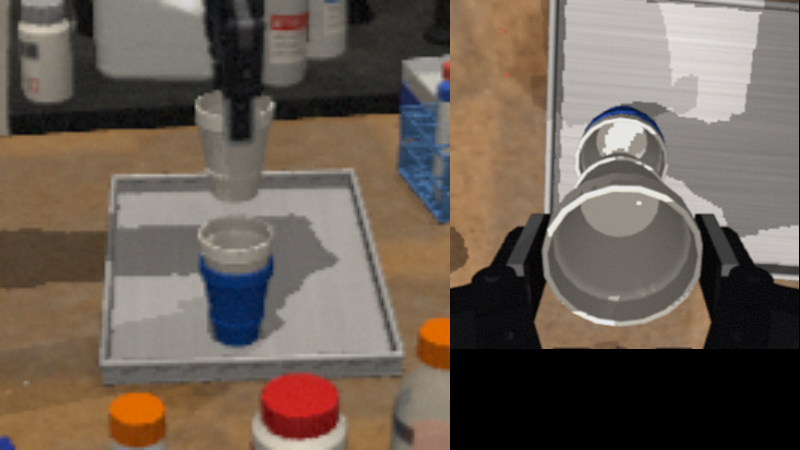

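The first white cup is nested cleanly in the blue one. The held cup hangs upright and centred over the stack (column ~236 in both), so I'm lowering it.

```bash
python3 -m crank '[{"delta_rot":[0,0,0],"xyz":[0,-0.001,0.03],"fingers":1},{"delta_rot":[0,0,0],"xyz":[0,-0.001,0.05],"fingers":1},{"delta_rot":[0,0,0],"xyz":[0,-0.001,0.07],"fingers":1},{"delta_rot":[0,0,0],"xyz":[0,-0.001,0.082],"fingers":1},{"delta_rot":[0,0,0],"xyz":[0,-0.001,0.083],"fingers":1},{"delta_rot":[0,0,0],"xyz":[0,-0.001,0.083],"fingers":1},{"delta_rot":[0,0,0],"xyz":[0,-0.001,0.083],"fingers":1}]'
```

```text
t: 11.15
eef_pos: [0.4944, 0.0533, 0.0986]
tool_rot: [0.0, 0.0, 1.0, -0.0]
contact_force: [0.0, 0.1, -0.8]
gripper_width: 0.66
grasp_force: 26.9
```

```bash
python3 -m crank '[{"delta_rot":[0,0,0],"xyz":[0,0,0.002],"fingers":1},{"delta_rot":[0,0,0],"xyz":[0,0,0.002],"fingers":1},{"delta_rot":[0,0,0],"xyz":[0,0,0.002],"fingers":-1},{"delta_rot":[0,0,0],"xyz":[0,0,0.002],"fingers":-1},{"delta_rot":[0,0,0],"xyz":[0,0,0.002],"fingers":-1},{"delta_rot":[0,0,0],"xyz":[0,0,0.002],"fingers":-1},{"delta_rot":[0,0,0],"xyz":[0,0,-0.03],"fingers":-1},{"delta_rot":[0,0,0],"xyz":[0,0,-0.07],"fingers":-1},{"delta_rot":[0,0,0],"xyz":[0,0,-0.11],"fingers":-1},{"delta_rot":[0,0,0],"xyz":[0,0,-0.16],"fingers":-1}]'
python3 -m crank '[{"delta_rot":[0,0,0],"xyz":[0.01,-0.04,-0.02],"fingers":-1},{"delta_rot":[0,0,0],"xyz":[0.015,-0.08,-0.02],"fingers":-1},{"delta_rot":[0,0,0],"xyz":[0.02,-0.12,-0.02],"fingers":-1},{"delta_rot":[0,0,0],"xyz":[0.025,-0.16,-0.02],"fingers":-1},{"delta_rot":[0,0,0],"xyz":[0.03,-0.20,-0.02],"fingers":-1},{"delta_rot":[0,0,0],"xyz":[0.035,-0.24,-0.02],"fingers":-1},{"delta_rot":[0,0,0],"xyz":[0.04,-0.28,-0.02],"fingers":-1},{"delta_rot":[0,0,0],"xyz":[0.045,-0.32,-0.02],"fingers":-1},{"delta_rot":[0,0,0],"xyz":[0.045,-0.355,-0.02],"fingers":-1},{"delta_rot":[0,0,0],"xyz":[0.045,-0.355,-0.02],"fingers":-1}]'
python3 -m crank '[{"delta_rot":[0,0,0],"xyz":[0,0,0],"fingers":-1},{"delta_rot":[0,0,0],"xyz":[0,0,0],"fingers":-1}]'
python3 - <<'E'
from h import *
c=viewer.read_camera("wrist"); t=viewer.read_camera("top"); print(telemetry.get_obs()["eef_pos"],telemetry.get_obs()["q"])
for n,cc in (("wrist",c),("top",t)):
  for th,z in (("probe",.159),("dock",.028),("cup_white_a",.119)):
    for r in cut_out(n,th)[:2]:
        ys,xs=np.nonzero(r["pixels"]); print(n,th,round(r["score"],2),np.round(r["pixel"]),xs.min(),xs.max(),ys.min(),ys.max(),np.round(at_z(cc,r["pixel"],z),4))
o=np.zeros((480,800,3),np.uint8);o[:,:500]=c['img'][:,70:570];o[:300,500:]=cv2.resize(t['img'][190:340,200:350],None,fx=2,fy=2)
cv2.imwrite("pics/m4.png",o[:,:,::-1])
E
```

```text
t: 12.15
eef_pos: [0.493, 0.0529, 0.2588]
tool_rot: [-0.001, 0.0, 1.0, -0.0]
contact_force: [1.3, -0.1, -0.3]
gripper_width: 0.998
grasp_force: 0.0
t: 13.15
eef_pos: [0.4473, -0.307, 0.2785]
tool_rot: [-0.0, 0.004, 1.0, -0.001]
contact_force: [0.2, 0.3, 0.4]
gripper_width: 1.003
grasp_force: 0.0
t: 13.35
eef_pos: [0.4493, -0.3004, 0.278]
tool_rot: [-0.0, -0.001, 1.0, 0.0]
contact_force: [-0.1, 0.6, -0.6]
gripper_width: 1.0
grasp_force: 0.0
[ 0.44947535 -0.30027935  0.27815932] [ 0.04094204  0.22254722  0.51487705  1.84876272 -0.12285056  1.10188234
  2.17363581]
wrist probe 0.9 [285. 227.] 258 315 186 265 [ 0.443  -0.3242  0.159 ]
wrist dock 0.76 [306. 186.] 238 341 155 257 [ 0.4334 -0.3127  0.028 ]
wrist dock 0.41 [639. 260.] 635 639 248 270 [0.5184 0.0754 0.028 ]
wrist cup_white_a 0.54 [639. 257.] 636 639 249 268 [ 0.4814 -0.0125  0.119 ]
top probe 0.79 [472. 265.] 459 503 254 279 [ 0.4485 -0.2865  0.159 ]
top dock 0.68 [458. 276.] 440 502 242 294 [ 0.4399 -0.3007  0.028 ]
top dock 0.68 [474. 267.] 458 504 254 279 [ 0.4576 -0.3312  0.028 ]
top cup_white_a 0.86 [269. 240.] 256 288 225 257 [0.4965 0.0577 0.119 ]
top cup_white_a 0.62 [290. 245.] 287 289 245 250 [0.4867 0.0206 0.119 ]
```

View pics/m4.png

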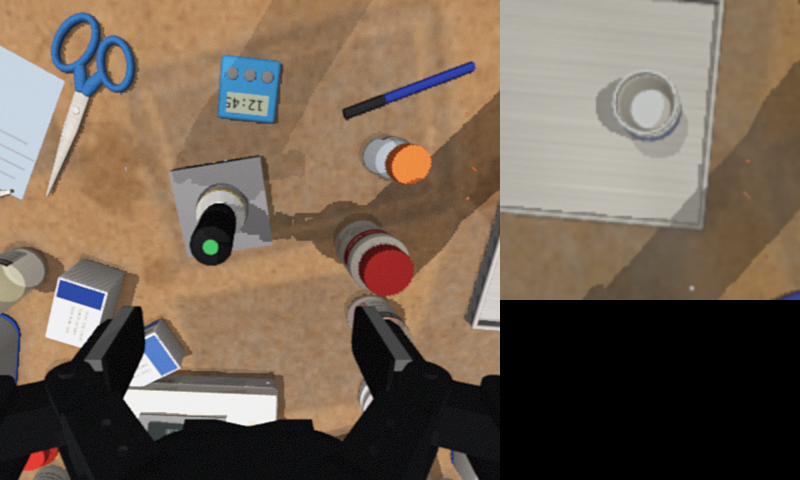

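The wrist view shows the probe's cap LED at pixel (280,247), about 28 px left of centre. The top view shows the nested stack's rim centred near (274,241).

```bash
python3 - <<'E'
from h import *
c=viewer.read_camera("wrist"); t=viewer.read_camera("top"); print(telemetry.get_obs()["eef_pos"])
print(at_z(c,(280.5,247),.159),at_z(c,(292,207),.055),at_z(t,(274,241.5),.119))
hsv=cv2.cvtColor(t["img"],cv2.COLOR_RGB2HSV); 
for n,cc in(("w",c),("t",t)):
    h=cv2.cvtColor(cc["img"],cv2.COLOR_RGB2HSV).astype(int); g=(h[...,0]>50)&(h[...,0]<80)&(h[...,1]>120)&(h[...,2]>100)
    ys,xs=np.nonzero(g); print(n,len(xs),xs.mean(),ys.mean(),at_z(cc,(xs.mean(),ys.mean()),.159))
print([np.round(proj(c,[.447,-.316,z])) for z in (.015,.055,.159)])
for p in[(.447,-.319,.278),(.447,-.319,.106)]:print(p,proj(c,p))
E
```

```text
[ 0.44910201 -0.30164005  0.27835024]
[ 0.45905564 -0.32940263  0.159     ] [ 0.45060462 -0.32754203  0.055     ] [0.49299487 0.04913776 0.119     ]
w 190 281.2368421052632 246.7842105263158 [ 0.45887994 -0.32883069  0.159     ]
t 0 nan nan [nan nan nan]
[array([304., 196.]), array([303., 204.]), array([298., 232.])]
(0.447, -0.319, 0.278) (np.float64(276.4446698798853), np.float64(307.80899947649004))
(0.447, -0.319, 0.106) (np.float64(297.5078498078583), np.float64(215.32939175384368))<stdin>:7: RuntimeWarning: Mean of empty slice.
  ret = ret.dtype.type(ret / rcount)
```

```bash
python3 -m crank '[{"delta_rot":[0,0,0],"xyz":[-0.009,-0.0265,0.02],"fingers":-1},{"delta_rot":[0,0,0],"xyz":[-0.009,-0.0265,0.06],"fingers":-1},{"delta_rot":[0,0,0],"xyz":[-0.009,-0.0265,0.10],"fingers":-1},{"delta_rot":[0,0,0],"xyz":[-0.009,-0.0265,0.13],"fingers":-1},{"delta_rot":[0,0,0],"xyz":[-0.009,-0.0265,0.155],"fingers":-1},{"delta_rot":[0,0,0],"xyz":[-0.009,-0.0265,0.172],"fingers":-1},{"delta_rot":[0,0,0],"xyz":[-0.009,-0.0265,0.172],"fingers":-1},{"delta_rot":[0,0,0],"xyz":[-0.009,-0.0265,0.172],"fingers":-1}]' 60
python3 - <<'E'
from h import *
c=viewer.read_camera("wrist")
h=cv2.cvtColor(c["img"],cv2.COLOR_RGB2HSV).astype(int); g=(h[...,0]>50)&(h[...,0]<80)&(h[...,1]>120)&(h[...,2]>100)
ys,xs=np.nonzero(g); p=(xs.mean(),ys.mean()); print(p,at_z(c,p,.159),telemetry.get_obs()["eef_pos"])
E
```

```text
t: 14.65
eef_pos: [0.4582, -0.3285, 0.1066]
tool_rot: [-0.0, 0.0, 1.0, -0.0]
contact_force: [0.5, -0.1, 0.8]
gripper_width: 0.998
grasp_force: 0.0
(np.float64(315.323093220339), np.float64(398.2531779661017)) [ 0.45828008 -0.32850225  0.159     ] [ 0.45859964 -0.32876393  0.10721306]
```

The TCP is on the probe axis to under 1 mm, so I'm gripping it.

```bash
python3 -m crank '[{"delta_rot":[0,0,0],"xyz":[0,0,0],"fingers":0},{"delta_rot":[0,0,0],"xyz":[0,0,0],"fingers":1},{"delta_rot":[0,0,0],"xyz":[0,0,0],"fingers":1},{"delta_rot":[0,0,0],"xyz":[0,0,0],"fingers":1},{"delta_rot":[0,0,0],"xyz":[0,0,0],"fingers":1},{"delta_rot":[0,0,0],"xyz":[0,0,0],"fingers":1},{"delta_rot":[0,0,0],"xyz":[0,0,0],"fingers":1},{"delta_rot":[0,0,0],"xyz":[0,0,0],"fingers":1}]' 60
```

```text
t: 15.5
eef_pos: [0.4584, -0.3287, 0.1069]
tool_rot: [0.0, 0.0, 1.0, -0.0]
contact_force: [-0.3, -0.6, 5.5]
gripper_width: 0.383
grasp_force: 59.2
```

```bash
python3 -m crank '[{"delta_rot":[0,0,0],"xyz":[0,0,-0.01],"fingers":1},{"delta_rot":[0,0,0],"xyz":[0,0,-0.025],"fingers":1},{"delta_rot":[0,0,0],"xyz":[0,0,-0.045],"fingers":1},{"delta_rot":[0,0,0],"xyz":[0,0,-0.07],"fingers":1},{"delta_rot":[0,0,0],"xyz":[0,0,-0.10],"fingers":1},{"delta_rot":[0,0,0],"xyz":[0,0,-0.13],"fingers":1},{"delta_rot":[0,0,0],"xyz":[0,0,-0.16],"fingers":1},{"delta_rot":[0,0,0],"xyz":[0,0,-0.18],"fingers":1},{"delta_rot":[0,0,0],"xyz":[0,0,-0.195],"fingers":1},{"delta_rot":[0,0,0],"xyz":[0,0,-0.195],"fingers":1}]'
```

```text
t: 16.5
eef_pos: [0.4586, -0.329, 0.3041]
tool_rot: [0.002, 0.0, 1.0, -0.001]
contact_force: [-0.0, -1.0, -3.0]
gripper_width: 0.387
grasp_force: 59.9
```

```bash
python3 - <<'E'
from h import *
t=viewer.read_camera("top"); s=viewer.read_camera("side")
best=[]
g=cv2.GaussianBlur(cv2.cvtColor(t["img"],cv2.COLOR_RGB2GRAY).astype(np.float32),(0,0),.7)
gs=cv2.GaussianBlur(cv2.cvtColor(s["img"],cv2.COLOR_RGB2GRAY).astype(np.float32),(0,0),.7)
a=np.linspace(0,2*np.pi,90,endpoint=False)
def ring(c,g,x,y,z,r):
    P=np.array([proj(c,[x+r*np.cos(k),y+r*np.sin(k),z]) for k in a],np.float32)
    return cv2.remap(g,P[:,0],P[:,1],1).ravel()
for n,c,G in(("top",t,g),("side",s,gs)):
    o=[]
    for x in np.arange(.482,.508,.001):
        for y in np.arange(.040,.066,.001):
            o.append((ring(c,G,x,y,.119,.0278).mean()-.5*ring(c,G,x,y,.119,.024).mean()-.5*ring(c,G,x,y,.119,.0315).mean(),x,y))
    o.sort(reverse=True); print(n,np.round(o[:5],4).tolist())
for n in("top","side"):
  for th in("cup_white_a","cup_blue"):
    for r in cut_out(n,th)[:2]:
        ys,xs=np.nonzero(r["pixels"]); print(n,th,round(r["score"],2),xs.min(),xs.max(),ys.min(),ys.max())
A=cv2.resize(t['img'][205:275,235:310],None,fx=5,fy=5);B=cv2.resize(s['img'][150:260,270:350],None,fx=5,fy=5)
o=np.zeros((550,800,3),np.uint8);o[:350,:375]=A;o[:,400:]=B;cv2.imwrite("pics/m5.png",o[:,:,::-1])
E
```

```text
top [[23.0871, 0.495, 0.052], [21.9011, 0.495, 0.053], [20.4241, 0.496, 0.052], [20.0518, 0.496, 0.053], [19.2599, 0.494, 0.052]]
side [[7.1003, 0.507, 0.04], [7.0475, 0.507, 0.041], [6.9569, 0.507, 0.042], [6.856, 0.508, 0.044], [6.8468, 0.508, 0.045]]
top cup_white_a 0.83 257 287 225 257
side cup_white_a 0.53 295 305 195 212
side cup_white_a 0.44 296 304 210 221
side cup_blue 0.72 282 356 328 393
side cup_blue 0.43 297 305 221 236
```

View pics/m5.png

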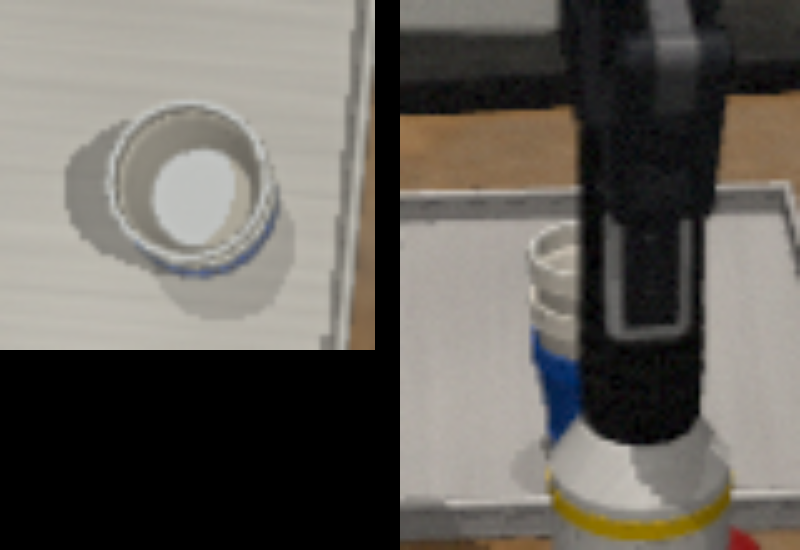

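The top view shows the stack's rim centred near pixel (273,241), which fits (0.495, 0.0525). In the side view both white rims step evenly above the blue cup, and the probe hangs upright. I'm carrying it over, with the window at about 0.21 m.

```bash
python3 -m crank '[{"delta_rot":[0,0,0],"xyz":[-0.001,0.01,0],"fingers":1},{"delta_rot":[0,0,0],"xyz":[-0.004,0.03,0],"fingers":1},{"delta_rot":[0,0,0],"xyz":[-0.007,0.06,0],"fingers":1},{"delta_rot":[0,0,0],"xyz":[-0.01,0.09,0],"fingers":1},{"delta_rot":[0,0,0],"xyz":[-0.013,0.12,0],"fingers":1},{"delta_rot":[0,0,0],"xyz":[-0.016,0.15,0],"fingers":1},{"delta_rot":[0,0,0],"xyz":[-0.019,0.18,0],"fingers":1},{"delta_rot":[0,0,0],"xyz":[-0.0225,0.21,0],"fingers":1},{"delta_rot":[0,0,0],"xyz":[-0.0255,0.24,0],"fingers":1},{"delta_rot":[0,0,0],"xyz":[-0.0285,0.27,0],"fingers":1}]'
python3 -m crank '[{"delta_rot":[0,0,0],"xyz":[-0.003,0.03,0],"fingers":1},{"delta_rot":[0,0,0],"xyz":[-0.005,0.06,0],"fingers":1},{"delta_rot":[0,0,0],"xyz":[-0.007,0.085,0],"fingers":1},{"delta_rot":[0,0,0],"xyz":[-0.008,0.10,0],"fingers":1},{"delta_rot":[0,0,0],"xyz":[-0.008,0.111,0],"fingers":1},{"delta_rot":[0,0,0],"xyz":[-0.008,0.111,0],"fingers":1},{"delta_rot":[0,0,0],"xyz":[-0.008,0.111,0],"fingers":1},{"delta_rot":[0,0,0],"xyz":[-0.008,0.111,0],"fingers":1},{"delta_rot":[0,0,0],"xyz":[-0.008,0.111,0],"fingers":1}]'
python3 - <<'E'
from h import *
print(telemetry.get_obs()["eef_pos"])
c=viewer.read_camera("wrist")
h=cv2.cvtColor(c["img"],cv2.COLOR_RGB2HSV).astype(int); g=(h[...,0]>50)&(h[...,0]<80)&(h[...,1]>120)&(h[...,2]>100)
ys,xs=np.nonzero(g); print(len(xs),xs.mean(),ys.mean())
E
```

```text
t: 17.8
eef_pos: [0.4863, -0.0564, 0.301]
tool_rot: [-0.0, 0.0, 1.0, 0.0]
contact_force: [0.0, -0.8, -2.7]
gripper_width: 0.387
grasp_force: 60.0
t: 18.7
eef_pos: [0.4947, 0.0516, 0.3013]
tool_rot: [0.0, 0.001, 1.0, -0.0]
contact_force: [-0.4, 0.7, -2.4]
gripper_width: 0.386
grasp_force: 60.0
[0.49472257 0.05163986 0.30131654]
456 318.1293859649123 398.7894736842105
```

```bash
python3 -m crank '[{"delta_rot":[0,0,0],"xyz":[0,0.001,0.015],"fingers":1},{"delta_rot":[0,0,0],"xyz":[0,0.001,0.035],"fingers":1},{"delta_rot":[0,0,0],"xyz":[0,0.001,0.05],"fingers":1},{"delta_rot":[0,0,0],"xyz":[0,0.001,0.06],"fingers":1},{"delta_rot":[0,0,0],"xyz":[0,0.001,0.068],"fingers":1},{"delta_rot":[0,0,0],"xyz":[0,0.001,0.074],"fingers":1},{"delta_rot":[0,0,0],"xyz":[0,0.001,0.078],"fingers":1},{"delta_rot":[0,0,0],"xyz":[0,0.001,0.08],"fingers":1},{"delta_rot":[0,0,0],"xyz":[0,0.001,0.08],"fingers":1},{"delta_rot":[0,0,0],"xyz":[0,0.001,0.08],"fingers":1}]'
python3 -m crank '[{"delta_rot":[0,0,0],"xyz":[0,0,0],"fingers":1},{"delta_rot":[0,0,0],"xyz":[0,0,0],"fingers":1},{"delta_rot":[0,0,0],"xyz":[0,0,0],"fingers":1}]'
python3 - <<'E'
from h import *
print(telemetry.get_obs()["eef_pos"])
s=viewer.read_camera("side"); 
for X in [(.495,.0525,.119),(.495,.0525,.129),(.495,.0525-.026,.129),(.495,.0525-.029,.119),(.469,.0525,.129),(.521,.0525,.129)]: print(X,(np.array(proj(s,X))-[260,130])*6)
cv2.imwrite("pics/m6.png",cv2.resize(s['img'][130:230,260:360,::-1],None,fx=6,fy=6))
E
```

```text
t: 19.75
eef_pos: [0.495, 0.0538, 0.2216]
tool_rot: [0.0, 0.0, 1.0, 0.0]
contact_force: [-0.8, -0.8, -2.5]
gripper_width: 0.382
grasp_force: 60.0
t: 20.05
eef_pos: [0.4948, 0.0537, 0.2214]
tool_rot: [0.0, 0.0, 1.0, 0.0]
contact_force: [-0.7, -0.1, -1.9]
gripper_width: 0.386
grasp_force: 60.0
[0.49480197 0.05370416 0.22142043]
(0.495, 0.0525, 0.119) [293.76572015 415.19713473]
(0.495, 0.0525, 0.129) [293.64255803 391.5554621 ]
(0.495, 0.0265, 0.129) [302.82911136 423.44259015]
(0.495, 0.023499999999999997, 0.119) [303.98664573 451.221558  ]
(0.469, 0.0525, 0.129) [224.99686108 395.9493278 ]
(0.521, 0.0525, 0.129) [361.91760826 387.18532072]
```

View pics/m6.png

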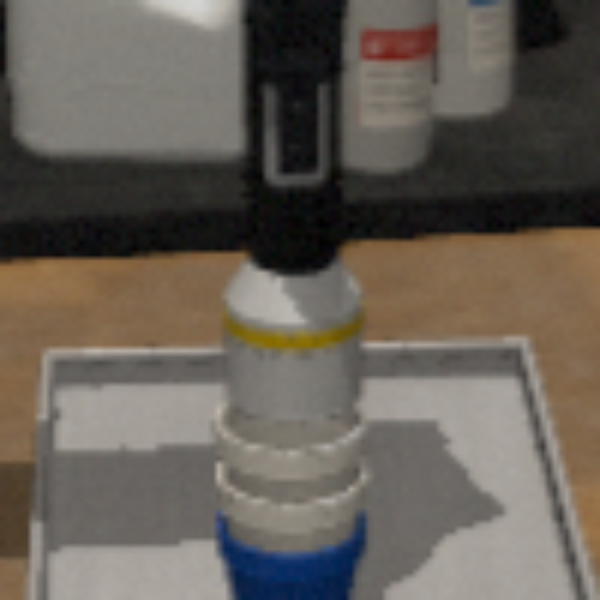

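The side view shows the probe head (columns 225–360) centred on the rim (215–366) and upright. The head's lower edge is at row 420 and the near rim at row 450, as predicted for about a 1 cm gap. I'm handing in.

```bash
python3 -m crank '[{"delta_rot":[0,0,0],"xyz":[0,-0.001,0.001],"fingers":1},{"delta_rot":[0,0,0],"xyz":[0,-0.001,0.001],"fingers":1},{"delta_rot":[0,0,0],"xyz":[0,-0.001,0.001],"fingers":1},{"delta_rot":[0,0,0],"xyz":[0,-0.001,0.001],"fingers":1},{"delta_rot":[0,0,0],"xyz":[0,-0.001,0.001],"fingers":1},{"delta_rot":[0,0,0],"xyz":[0,-0.001,0.001],"fingers":1}]'
python3 -c "
from station import job; print(job.hand_in())"
```

```text
t: 20.7
eef_pos: [0.4947, 0.0527, 0.2203]
tool_rot: [-0.0, 0.0, 1.0, 0.0]
contact_force: [-0.3, -0.2, -2.3]
gripper_width: 0.384
grasp_force: 60.0
the job is handed in; nothing more can be done
None
```

I handed the job in at 20.7 s: both white cups are nested in the blue cup in the tray, and the gripper is holding the probe upright and centred about 1 cm above the stack; hand-in returned no verdict.

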